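# Hook out the sticker tray and stock it

## Robot

A 6-joint arm with a two-finger parallel gripper is mounted at the origin on a cart in front of the work surface, level with it; the furniture and walls round the work are solid. World frame = base frame: x ahead of the robot, y to its left, z up, the work surface at z = 0. Lengths are in m, angles in degrees, forces in N, time in s.
With the tool pointing down it reaches from about 0.4 to 0.825 m from the base axis. Payload 7 kg.
Tool frame: the origin (TCP) lies between the finger pads; the fingertips stand 22 mm ahead of it and the grasp point (between the pads) lies 3 mm ahead of it; z points along the fingers, y is the line along which they close (so a half turn about z gives the same grasp; the last joint's range is limited). The gripper opens to 88 mm and grips with 3 to 60 N. Pads are 19 mm wide; open, the fingers measure 130 mm over their backs; the gripper's body (78 mm by 193 mm) begins 47 mm behind the grasp point.
Start: joints at [-49.899, 20.546, 0.682, 0, -70.136, -16.507], TCP at [0.27, -0.619, 0.249] pointing down, gripper open.
Joint ranges: [-176.03, 176.03], [-82.01, 121.73], [-58.28, 71.71], [-173.87, 95.51], [-174.79, -0.11], [-173.66, 173.66]. Speed limits (degrees/s): [136.94, 136.94, 172.46, 180, 180, 180].

## Interface

Orientations are given as [roll, pitch, yaw] about the fixed x, y, z axes, in that order (R = Rz(yaw) Ry(pitch) Rx(roll)).
In Python, from plant import ctrl gives the robot as it stands.
- The arm moves only by the tool apply_moves, never from a script. Its argument "targets" is a list of rows, each an object with "travel": the shift along the tool's x, y, z in mm, a list of three; "roll": the turn about the tool's z in degrees; "jaw": the finger opening in mm, from 0 to 87.6. In form: [{"travel": [tx, ty, tz], "roll": roll, "jaw": jaw}, ...]. A call has 1 to 10 rows; each row shifts and turns the commanded pose from where the row before left it, along the tool's axes as they then stand; what a row does not reach is not made up. A row lasts 1/10 s, in which the tool goes at most 50 mm and 8.59 degrees, less where a joint would pass 70% of its speed; a pose out of reach is approached as far as the arm can. A call with a gripper value outside its range is refused whole. The fingers move at their own pace and stop on an object; the grip force is fixed at half the most. Time passes only in rows, so rows that do not move let the fingers close. It gives the time, the measured TCP pose, the force, the opening and the grip force at its end, in the units of the state.
- ctrl.get_obs(): the state, without advancing time (a new reading comes with each control period).
- ctrl.snapshot(name): name is "scene" or "top" or "wrist"; returns the picture (384x512x3 uint8, red, green, blue); there is no depth.
- ctrl.calibration(name): a dict with "K" (3x3 intrinsics, pixels), "extrinsics" (4x4, takes a point from camera to world coordinates); the wrist camera has in their place "hand_eye" (4x4, takes a point from camera to tool coordinates, whose origin is the TCP and whose axes are the flange's). Camera axes: x right, y down, z forward; pixel columns grow to the right and rows downward; lengths in m; the calibration is good to about 2 mm. A picture is of the moment at which its call begins: read the wrist's pose just before it. calibration takes no time and is no camera call.
- ctrl.close_job(): hands the job in; it is judged then, once.
The state is a dict: "clock": time; "joint_pos": joint angles; "qvel": joint speeds; "tau": joint torques, N m; "tool_pos": TCP position; "orientation": TCP orientation; "force": force on the tool from outside, world axes, zero at the start; "moment": the same for the moment, N m; "opening": finger opening in m; "gripper_force": force on a finger pad.
Only numpy, scipy, OpenCV 4.12 (cv2) and the standard library are available. Lean on these libraries where they do the work, as an engineer would, in place of code of your own. Each camera call takes 0.05 s, during which the arm holds its last target. There are 200 camera calls.

## Task

Take the orange-handled pull hook from its rest, put its tip through the finger hole in the blue tray front and hook the tray all the way out of the grey cabinet; do not pull the tray by hand. Lay the hook back in its two saddles the way it lay, then lower the white sticker roll with the red top into the tray's empty front bay, flat on the floor and without dropping it. Leave the tray open and do not shift the other things on the table.

Things in the scene. Friction and masses are not known exactly. Their poses are not given: they have to be found in the camera images.
- cabinet: Grey drawer cabinet fixed to the table, 205 deep x 176 wide x 120 mm high, with one tray; a pink fruit pack with two fruits is fixed on top (up to 195 mm above the table). Origin at the foot of its front face, middle; +x points into the cabinet, away from the robot, z up. The tray comes out along -x.
- tray (a joint): How far the tray is pulled out of the cabinet, m: 0 = front flush with the cabinet, 0.14 = fully out at its stop. It starts shut or up to 10 mm out. It slides with about 2 N of friction and stays where it is left.
- tray_hole (a point): Centre of the finger hole on the outer face of the blue tray front, 80 mm above the table; axes as the cabinet's (+x inwards). Hole 30 wide x 36 mm high, through a 6 mm plate 158 mm wide that reaches from 50 below to 30 mm above this point. Behind it is free space (the front bay) to the floor 46 mm below this point. A hook put through and lowered behind the plate draws the tray.
- tray_bay (a point): Middle of the floor of the tray's empty front bay, 58 mm behind the tray front's outer face, 34 mm above the table; axes as the cabinet's; moves with the tray. Bay 104 long (x) x 134 mm wide (y) inside; above the floor its side walls rise 26, the rear divider 22, the blue front 76 mm. A green-topped roll stands behind the divider and rides along; leave it.
- hook: Pull hook, 139 mm long, 90 g. Origin at the centre of its orange handle, a bar 80 (x) x 18 (y) x 22 (z) mm. From its +x end a steel rod, 8 mm thick, runs on along x at the handle's mid height to 99 mm from the origin; there its end is bent straight down (-z), to 20 mm below the rod's centre line. At first it lies level in the rest, tip end hanging free.
- hook_tip (a point): Lowest point of the hook's bent-down tip: 95 mm along +x and 20 mm below the hook's origin, tip 8 mm thick.
- rest: Fixed rest: dark base plate 100 x 60 x 6 mm with two aluminium saddles at x = -30 and +30 mm (each 8 mm thick, 38 mm wide, 56 mm high at the cheeks). Origin under its centre, x along the resting hook towards its tip, z up. The handle lies in both with its centre 56 mm up, within 4 mm of the rest's middle, 3 to 5 mm free beside it; between the saddles it can be grasped from above.
- roll: Sticker roll standing upright on the table: white side, red top, 53 mm diameter, 29 mm high, about 60 g. Origin at the centre of its underside, z up.
- card_stack: Bystander: stack of grey cards, 65 x 90 x 21 mm, loose near the front left corner of the table; leave it alone. Origin at the centre of its underside.
- scissors: Bystander: loose blue-handled scissors, 199 mm long, lying on the right behind the label printer; leave them alone. Origin near their middle.
- label_printer: Obstacle: fixed grey label printer to the right of the robot's work, 150 (x) x 200 (y) mm about its origin (on the table, near its middle), body 58 mm high; its raised lid stands up to 215 mm above the table. Also in the way: beyond the printer, 250 mm further from the robot, in front of the black crate, a fixed upright clamp with a red handle (60 x 60 mm, 235 mm high).
There are look-alikes about, which are no part of the job. There is more than one size of the rest; the job needs the largest.

How it is judged:
By the outcome, as a careful person would: the job done as asked, in the order asked, and still so for the second after the job is handed in, with the robot touching nothing.
It also fails if it takes over 64 s, if anything falls off the work surface, if the arm or the gripper's body presses on something with over 40 N, if the wrist force passes 120 N, or if a joint passes its speed limit or range.

## Working session

There is one attempt and no reset: what is moved stays moved. The work goes in short steps, Python scripts to look and compute and a tool call to move; the robot and the scene stay as the last step left them, time stands still between calls to the robot, and variables do not carry over. Pictures are saved under pics/ and viewed, at most 12 in all, crops included, and the job is handed in when it is done.

Besides the shell and the picture viewer there is one more tool, called after "Request:" by a JSON object that holds its "name" and its "arguments". apply_moves: Moves the arm, as the interface text tells. Its arguments: {"type":"object","properties":{"targets":{"type":"array","items":{"type":"object","properties":{"travel":{"type":"array","items":{"type":"number"}},"roll":{"type":"number"},"jaw":{"type":"number"}}}}},"required":["targets"]}

```bash
mkdir -p pics; ls
python3 - <<'E'
from plant import ctrl
import cv2,numpy as np
print(ctrl.get_obs())
for n in("scene","top"):
    im=ctrl.snapshot(n); cv2.imwrite(f"pics/{n}0.png",im[:,:,::-1])
    c=ctrl.calibration(n);print(n,c['K'].tolist(),np.round(c['extrinsics'],4).tolist())
print(ctrl.calibration("wrist"))
E
```

```text
pics
{'clock': 0.0, 'joint_pos': array([-4.98989071e+01,  2.05936598e+01,  6.34500177e-01, -1.93669318e-02,
       -7.01353506e+01, -1.65065306e+01]), 'qvel': array([ 0.01143891, -0.04517519, -0.03139542,  0.16055316,  0.00922652,
       -0.05447962]), 'tau': array([-1.62929398e-03, -5.82717812e+01,  2.93046552e+01,  6.99687481e+00,
        6.84214581e-03, -1.89465595e-04]), 'tool_pos': array([ 0.26997381, -0.61817823,  0.24760543]), 'orientation': array([ 1.79904212e+02, -9.39951953e-03, -1.56412026e+02]), 'force': array([0.7794416 , 0.65796961, 0.03636165]), 'moment': array([-0.01261228,  0.04409089, -0.01879058]), 'gripper_force': 0.0, 'opening': 0.0875327714139185}
scene [[346.613781177597, 0.0, 253.30563643591407], [0.0, 346.613781177597, 190.4948612567918], [0.0, 0.0, 1.0]] [[0.6462, -0.4438, 0.6209, 0.0596], [-0.7629, -0.3532, 0.5415, -0.5388], [-0.021, -0.8236, -0.5668, 0.5624], [0.0, 0.0, 0.0, 1.0]]
top [[423.5215240977409, 0.0, 254.94573560357958], [0.0, 423.5215240977409, 191.85448997186575], [0.0, 0.0, 1.0]] [[-0.0236, -0.9847, 0.1728, 0.3365], [-0.9997, 0.0232, -0.004, -0.0851], [-0.0001, -0.1728, -0.9849, 1.3632], [0.0, 0.0, 0.0, 1.0]]
{'K': array([[326.56170065,   0.        , 258.04879879],
       [  0.        , 326.56170065, 189.44314247],
       [  0.        ,   0.        ,   1.        ]]), 'hand_eye': array([[ 5.03231389e-04, -9.55772511e-01, -2.94106534e-01,
         7.90506952e-02],
       [ 9.99999867e-01,  4.47061913e-04,  2.58211996e-04,
         3.32076917e-04],
       [-1.15308099e-04, -2.94106624e-01,  9.55772609e-01,
        -1.35700847e-01],
       [ 0.00000000e+00,  0.00000000e+00,  0.00000000e+00,
         1.00000000e+00]])}
```

View pics/scene0.png

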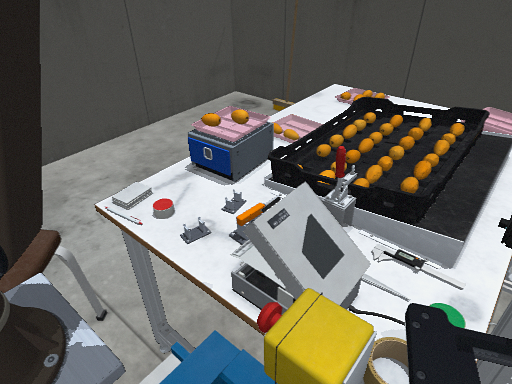

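View pics/top0.png

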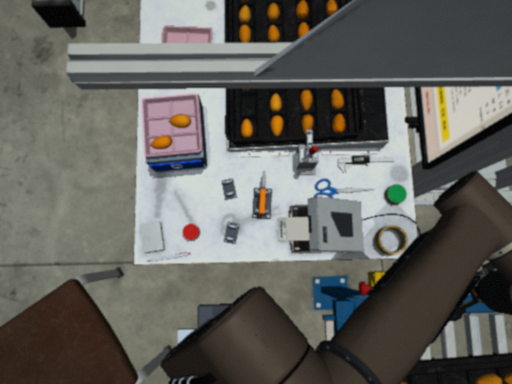

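The scene shows the cabinet's blue front with its hole at about (208,153), the hook in its rest at (250,215), and the red-topped roll at (163,207). In the top view the hook is at (262,197), the roll at (191,232) and the cabinet at (175,130).

Possible look-alikes:
- **Rests:** empty small ones at top (228,188) and (231,232). The rest holding the hook at (262,197) looks the largest, so I choose that one.
- **Rolls:** the green roll at (397,194) and the tape at (391,240). I choose the red one at (191,232).

I'll check both choices in one close crop.

```bash
cat > h.py <<'E'
from plant import ctrl
import cv2,numpy as np
from scipy.spatial.transform import Rotation as R
def pose():
    o=ctrl.get_obs();T=np.eye(4);T[:3,:3]=R.from_euler('xyz',o['orientation'],degrees=True).as_matrix();T[:3,3]=o['tool_pos'];return T
def snap(n):
    T=pose() if n=="wrist" else None
    im=ctrl.snapshot(n)[:,:,::-1].copy();c=ctrl.calibration(n)
    E=c['extrinsics'] if n!="wrist" else T@c['hand_eye']
    return im,c['K'],E
def ray(uv,K,E):
    d=E[:3,:3]@np.linalg.inv(K)@np.array([uv[0],uv[1],1.]);return E[:3,3],d
def onz(uv,z,K,E):
    o,d=ray(uv,K,E);return o+d*(z-o[2])/d[2]
def blobs(im,lo,hi,amin=15):
    m=cv2.inRange(cv2.cvtColor(im,cv2.COLOR_BGR2HSV),np.array(lo),np.array(hi))
    cs,_=cv2.findContours(m,cv2.RETR_EXTERNAL,cv2.CHAIN_APPROX_NONE)
    return [c for c in sorted(cs,key=cv2.contourArea,reverse=True) if cv2.contourArea(c)>=amin]
def proj(p,K,E):
    q=K@(np.linalg.inv(E)@np.append(p,1))[:3];return q[:2]/q[2]
E
python3 - <<'E'
from h import *
a=cv2.imread('pics/top0.png');b=cv2.imread('pics/scene0.png')
A=cv2.resize(a[85:270,135:285],None,fx=3,fy=3,interpolation=cv2.INTER_CUBIC)
B=cv2.resize(b[100:250,170:285],None,fx=3,fy=3.0,interpolation=cv2.INTER_CUBIC)
h=max(A.shape[0],B.shape[0]);C=np.zeros((h,A.shape[1]+B.shape[1],3),np.uint8);C[:A.shape[0],:A.shape[1]]=A;C[:B.shape[0],A.shape[1]:]=B
cv2.imwrite('pics/crop.png',C);print(C.shape)
for n,im in(("top",a),("scene",b)):
    c=ctrl.calibration(n);K,E=c['K'],c['extrinsics']
    for nm,lo,hi,z in(("red",(0,150,110),(6,255,255),.029),("or",(8,170,120),(20,255,255),.067),("blue",(105,120,50),(125,255,255),.08)):
        for q in blobs(im,lo,hi,12):
            r=cv2.minAreaRect(q);u=r[0]
            print(n,nm,np.round(u,1),cv2.contourArea(q),np.round(r[1],1),round(r[2]),np.round(onz(u,z,K,E),3)) if (nm!="or" or 170<u[1]<230) else 0
E
```

```text
(555, 795, 3)
top red [190.5 231.5] 157.0 [14.1 14.1] 45 [0.449 0.115 0.029]
top red [364.5 288. ] 43.5 [7.8 7.8] 45 [ 0.262 -0.42   0.029]
top or [262.  200.6] 110.5 [ 5.8 25.1] 4 [ 0.536 -0.112  0.067]
top blue [176.  164.9] 315.5 [ 8.5 53.9] 85 [0.653 0.153 0.08 ]
top blue [325.9 187.8] 204.0 [20.8 17.7] 4 [ 0.569 -0.309  0.08 ]
scene red [269.1 313.9] 328.5 [22.9 22.7] 77 [ 0.365 -0.303  0.029]
scene red [162. 204.] 143.0 [10. 18.] 90 [0.449 0.116 0.029]
scene red [342. 150.] 22.0 [8. 6.] 90 [ 0.999 -0.105  0.029]
scene or [373.9 172.2] 380.0 [13.2 44.3] 49 [ 0.871 -0.264  0.067]
scene or [251.2 213.1] 219.5 [ 9.8 30.2] 58 [ 0.529 -0.121  0.067]
scene or [409.  183.5] 154.5 [13. 16.] 90 [ 0.874 -0.357  0.067]
scene or [327.5 172.7] 71.0 [15.7  7. ] 15 [ 0.792 -0.168  0.067]
scene blue [209.1 155.8] 923.0 [52.3 23. ] 20 [0.643 0.136 0.08 ]
```

View pics/crop.png

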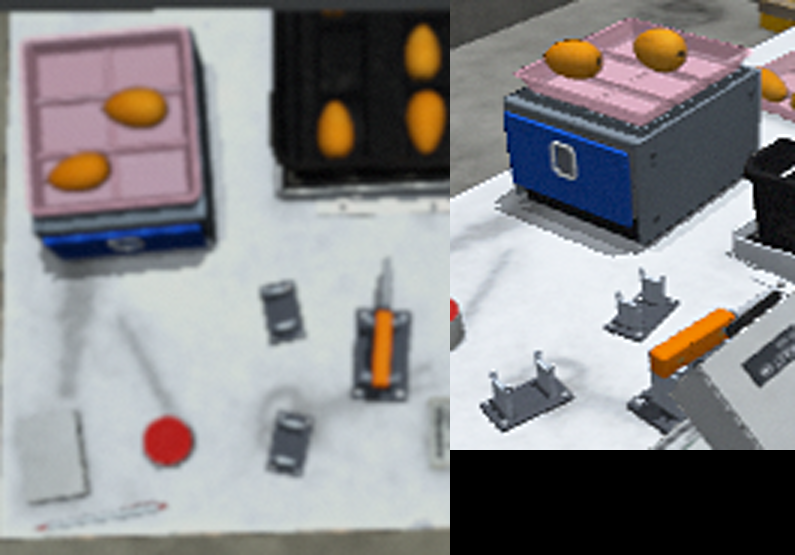

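The crop confirms the choices. The hook lies in the largest rest, with its handle at top crop (382,350); the two empty rests at (282,312) and (290,440) are smaller. The red-topped roll is at (168,440), and the tray front is nearly shut with its hole at scene (208,153). I'll move above the hook.

Request:
{"name": "apply_moves", "arguments": {"targets": [{"travel":[0,0,-40],"roll":0,"jaw":87},{"travel":[0,0,-50],"roll":0,"jaw":87},{"travel":[-20,16,-10],"roll":0,"jaw":87},{"travel":[-36,30,0],"roll":0,"jaw":80},{"travel":[-36,30,0],"roll":0,"jaw":70},{"travel":[-36,30,0],"roll":0,"jaw":60},{"travel":[-36,30,0],"roll":0,"jaw":60},{"travel":[-36,30,0],"roll":0,"jaw":60},{"travel":[-36,30,0],"roll":0,"jaw":60},{"travel":[-36,30,0],"roll":0,"jaw":60}]}}

```text
clock: 1.1
tool_pos: [0.4292, -0.3007, 0.3484]
orientation: [180.0, -0.0, -156.4]
force: [1.6, 0.3, -0.1]
opening: 0.0599
gripper_force: 0.0
```

Request:
{"name": "apply_moves", "arguments": {"targets": [{"travel":[-36,30,0],"roll":0,"jaw":60},{"travel":[-36,30,0],"roll":0,"jaw":60},{"travel":[-36,30,0],"roll":0,"jaw":60},{"travel":[-36,30,0],"roll":0,"jaw":60},{"travel":[-20,16,10],"roll":0,"jaw":60},{"travel":[0,0,30],"roll":7,"jaw":60},{"travel":[0,0,30],"roll":7,"jaw":60},{"travel":[0,0,20],"roll":7,"jaw":60},{"travel":[0,0,0],"roll":6.6,"jaw":60},{"travel":[0,0,0],"roll":0,"jaw":60}]}}

```text
clock: 2.1
tool_pos: [0.5244, -0.1123, 0.2577]
orientation: [-180.0, -0.1, 175.9]
force: [0.3, 0.9, 0.6]
opening: 0.0604
gripper_force: 0.0
```

Run:
```python
from h import *
o=ctrl.get_obs();print(o['tool_pos'],o['orientation'],o['opening'],o['clock'],o['force'])
im,K,E=snap("wrist");cv2.imwrite('pics/w1.png',im);np.save('w1E.npy',E)
for q in blobs(im,(8,170,110),(20,255,255),40):
    r=cv2.minAreaRect(q);bp=cv2.boxPoints(r)
    print(np.round(r[0],1),np.round(r[1],1),round(r[2],1),np.round([onz(p,.067,K,E)[:2] for p in bp],4).tolist(),np.round(onz(r[0],.067,K,E),4))
```

```text
[ 0.52437247 -0.11226715  0.25765467] [-1.79979985e+02 -1.09884343e-01  1.75907665e+02] 0.060388692333372684 2.1 [0.3244661  0.94535506 0.60253851]
[258.  188.5] [53. 16.] 90.0 [[0.5153, -0.1192], [0.5165, -0.1029], [0.5743, -0.1066], [0.573, -0.1237]] [ 0.5441 -0.1131  0.067 ]
[258.5 150.5] [15. 15.] 90.0 [[0.4961, -0.1167], [0.4971, -0.1017], [0.5124, -0.1027], [0.5113, -0.1178]] [ 0.5042 -0.1097  0.067 ]
```

View pics/w1.png

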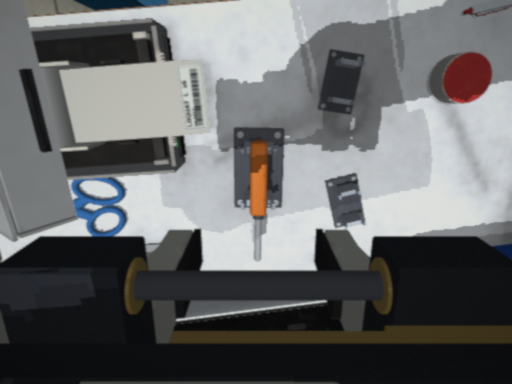

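The wrist view shows the hook centred under the tool, with its handle at (258,178) and in line with it, and the red roll at (467,78). I'll go down and grasp.

Request:
{"name": "apply_moves", "arguments": {"targets": [{"travel":[-10,1,30],"roll":0,"jaw":60},{"travel":[0,0,45],"roll":0,"jaw":60},{"travel":[0,0,45],"roll":0,"jaw":60},{"travel":[0,0,35],"roll":0,"jaw":60},{"travel":[0,0,25],"roll":0,"jaw":60},{"travel":[0,0,18],"roll":0,"jaw":60},{"travel":[0,0,0],"roll":0,"jaw":50},{"travel":[0,0,0],"roll":0,"jaw":25},{"travel":[0,0,0],"roll":0,"jaw":10},{"travel":[0,0,0],"roll":0,"jaw":10}]}}

```text
clock: 3.15
tool_pos: [0.5358, -0.1119, 0.062]
orientation: [180.0, 0.1, 176.0]
force: [0.5, 0.2, -0.4]
opening: 0.0336
gripper_force: 0.0
```

Request:
{"name": "apply_moves", "arguments": {"targets": [{"travel":[0,0,0],"roll":0,"jaw":10},{"travel":[0,0,0],"roll":0,"jaw":10}]}}

```text
clock: 3.35
tool_pos: [0.5351, -0.112, 0.0612]
orientation: [180.0, 0.1, 176.0]
force: [-0.6, -0.3, 5.2]
opening: 0.0175
gripper_force: 30.0
```

Run:
```python
from h import *
im=cv2.imread('pics/w1.png');E=np.load('w1E.npy');K=ctrl.calibration('wrist')['K']
for q in blobs(im,(0,150,90),(6,255,255),100)[:2]:
    r=cv2.minAreaRect(q);print('roll',r,onz(r[0],.029,K,E))
# blue front corners in both fixed views
for n in('top','scene'):
    q=blobs(cv2.imread(f'pics/{n}0.png'),(105,120,50),(125,255,255),250)[0]
    print(n,cv2.approxPolyDP(cv2.convexHull(q),3,True)[:,0].tolist())
```

```text
roll ((467.00006103515625, 77.50001525878906), (41.719295501708984, 51.61879348754883), 45.0) [0.44897357 0.11507705 0.029     ]
top [[203, 164], [155, 170], [149, 165], [201, 159]]
scene [[188, 137], [227, 150], [230, 175], [191, 160]]
```

Run:
```python
from h import *
for n,L in(('scene',[((188,137),.11),((227.5,150),.11),((230,175.5),.03),((191,160),.03),((207.7,153.3),.08)]),('top',[((149,165),.11),((201,159),.11),((155,170.5),.03),((203,164.5),.03)])):
    c=ctrl.calibration(n)
    for u,z in L: print(n,z,np.round(onz(u,z,c['K'],c['extrinsics']),4))
```

```text
scene 0.11 [0.6489 0.2292 0.11  ]
scene 0.11 [0.662 0.078 0.11 ]
scene 0.03 [0.6592 0.0722 0.03  ]
scene 0.03 [0.6497 0.2314 0.03  ]
scene 0.08 [0.6513 0.1505 0.08  ]
top 0.11 [0.6468 0.2296 0.11  ]
top 0.11 [0.6618 0.0716 0.11  ]
top 0.03 [0.6479 0.23   0.03  ]
top 0.03 [0.6641 0.0752 0.03  ]
```

Request:
{"name": "apply_moves", "arguments": {"targets": [{"travel":[0,0,-10],"roll":0,"jaw":10},{"travel":[0,0,-20],"roll":0,"jaw":10},{"travel":[0,0,-30],"roll":0,"jaw":10},{"travel":[0,0,-35],"roll":0,"jaw":10},{"travel":[0,0,-20],"roll":0,"jaw":10}]}}

```text
clock: 3.85
tool_pos: [0.5356, -0.1121, 0.179]
orientation: [180.0, 0.2, 176.0]
force: [0.4, 0.5, -1.2]
opening: 0.0176
gripper_force: 30.0
```

Request:
{"name": "apply_moves", "arguments": {"targets": [{"travel":[2,18,0],"roll":0,"jaw":10},{"travel":[4,36,0],"roll":0,"jaw":10},{"travel":[4,40,0],"roll":0,"jaw":10},{"travel":[4,40,0],"roll":0,"jaw":10},{"travel":[4,40,0],"roll":0,"jaw":10},{"travel":[5,40,0],"roll":0,"jaw":10},{"travel":[5,36,10],"roll":-3,"jaw":10},{"travel":[0,0,30],"roll":-4,"jaw":10},{"travel":[0,0,30],"roll":-2.5,"jaw":10},{"travel":[0,0,16],"roll":0,"jaw":10}]}}

```text
clock: 4.85
tool_pos: [0.5231, 0.1393, 0.088]
orientation: [-180.0, -0.1, -174.4]
force: [0.1, -1.3, -0.7]
opening: 0.0181
gripper_force: 30.0
```

Request:
{"name": "apply_moves", "arguments": {"targets": [{"travel":[0,0,0],"roll":0,"jaw":10},{"travel":[0,0,0],"roll":0,"jaw":10}]}}

```text
clock: 5.05
tool_pos: [0.5247, 0.1394, 0.0903]
orientation: [-180.0, 0.0, -174.5]
force: [-0.4, 0.0, -1.5]
opening: 0.0177
gripper_force: 30.0
```

Run:
```python
from h import *
im,K,E=snap("wrist");np.save('w2E.npy',E);cv2.imwrite('pics/w2.png',im)
b,_,_=snap("scene");cv2.imwrite('pics/s2.png',b)
B=cv2.resize(b[100:240,150:290],None,fx=4,fy=4,interpolation=cv2.INTER_CUBIC)[:384*1]
B=cv2.resize(b[110:206,180:250],None,fx=4,fy=4,interpolation=cv2.INTER_CUBIC)
cv2.imwrite('pics/c2.png',np.hstack([im,B]))
print(ctrl.get_obs()['tool_pos'],ctrl.get_obs()['orientation'])
```

```text
[0.5252343  0.13969571 0.09106641] [ 1.79950360e+02  1.17046769e-01 -1.74507289e+02]
```

View pics/c2.png

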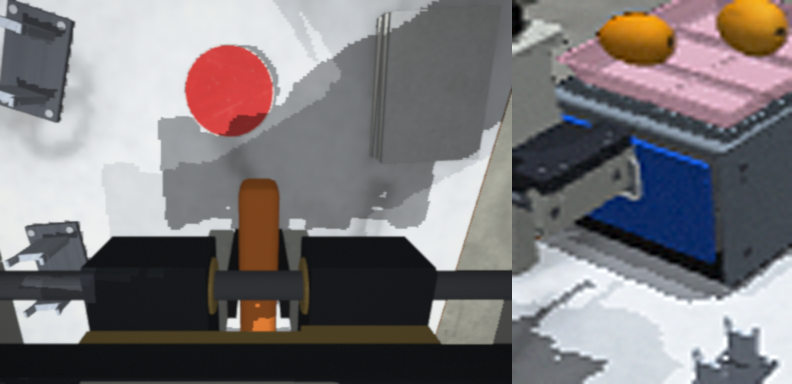

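The wrist view shows the handle held straight at (258,255) and the roll at (229,90). The gripper hides the hole in the scene crop, so I'll check the tip from the top camera.

Run:
```python
from h import *
im,K,E=snap("top")
p=pose()[:3,3];c=np.array([np.cos(np.radians(5.4)),np.sin(np.radians(5.4)),0])
for d in(.04,.099): print(d,proj(p+c*d-[0,0,.004],K,E))
print('hole',proj([.655,.151,.08],K,E))
cv2.imwrite('pics/t2.png',cv2.resize(im[120:220,120:240],None,fx=5,fy=5,interpolation=cv2.INTER_CUBIC))
```

```text
0.04 [178.50880623 192.15305155]
0.099 [176.85243636 173.43167858]
hole [176.70593975 164.10744852]
```

View pics/t2.png

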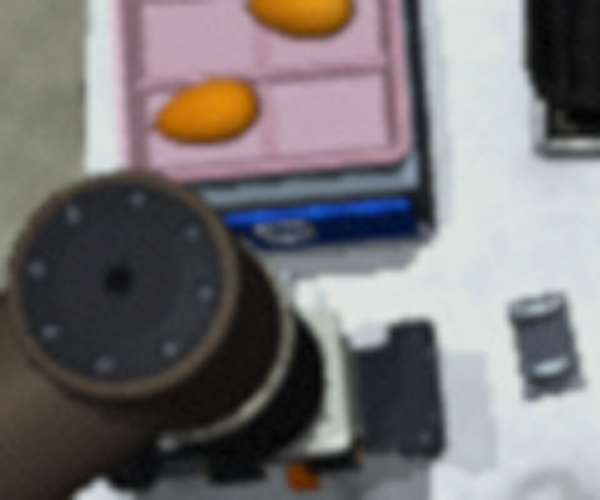

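The ring of the hole is at crop (283,232), i.e. full-image (176.6,166.4), and in line with the rod's projected path. I'll insert slowly.

Request:
{"name": "apply_moves", "arguments": {"targets": [{"travel":[-8,-1,-1],"roll":0,"jaw":10},{"travel":[-10,0,0],"roll":0,"jaw":10},{"travel":[-7,0,0],"roll":0,"jaw":10},{"travel":[-5,0,0],"roll":0,"jaw":10},{"travel":[-5,0,0],"roll":0,"jaw":10},{"travel":[-3,0,0],"roll":0,"jaw":10}]}}

```text
clock: 5.8
tool_pos: [0.5627, 0.1419, 0.0903]
orientation: [-180.0, -0.0, -174.5]
force: [0.0, 0.4, -0.6]
opening: 0.0178
gripper_force: 30.0
```

Request:
{"name": "apply_moves", "arguments": {"targets": [{"travel":[-5,0,0],"roll":0,"jaw":10},{"travel":[-6,0,0],"roll":0,"jaw":10},{"travel":[-6,0,0],"roll":0,"jaw":10},{"travel":[-2,0,0],"roll":0,"jaw":10},{"travel":[0,0,0],"roll":0,"jaw":10}]}}

```text
clock: 6.3
tool_pos: [0.5815, 0.1438, 0.0904]
orientation: [-180.0, -0.0, -174.5]
force: [-0.6, 0.3, -1.4]
opening: 0.0175
gripper_force: 30.0
```

Run:
```python
from h import *
im,K,E=snap("scene");cv2.imwrite('pics/s3.png',cv2.resize(im[100:220,150:290],None,fx=5,fy=5,interpolation=cv2.INTER_CUBIC))
q=blobs(im,(105,120,50),(125,255,255),50)
print([cv2.approxPolyDP(cv2.convexHull(x),2,True)[:,0].tolist() for x in q])
o=ctrl.get_obs();print(o['tool_pos'],o['force'])
```

```text
[[[230, 175], [205, 166], [201, 161], [222, 149], [227, 150]]]
[0.58118766 0.14372849 0.09042812] [ 0.55623207 -0.60024968 -1.18949785]
```

View pics/s3.png

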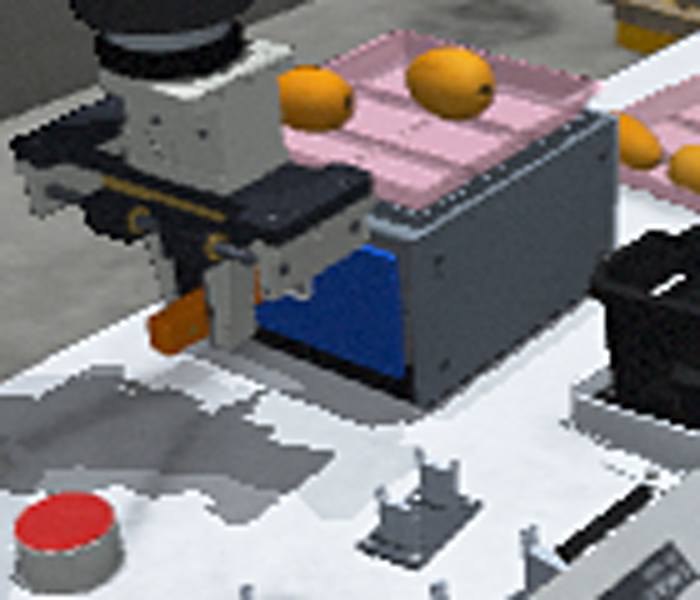

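There was no contact, so the tip is through the hole and the tray front hasn't moved: blue corner at (227,150), as before. Next I'll lower the hook and pull.

Request:
{"name": "apply_moves", "arguments": {"targets": [{"travel":[0,0,5],"roll":0,"jaw":10},{"travel":[0,0,5],"roll":0,"jaw":10},{"travel":[0,0,5],"roll":0,"jaw":10},{"travel":[5,0,0],"roll":0,"jaw":10},{"travel":[5,0,0],"roll":0,"jaw":10},{"travel":[5,0,0],"roll":0,"jaw":10},{"travel":[5,0,0],"roll":0,"jaw":10},{"travel":[5,0,0],"roll":0,"jaw":10},{"travel":[5,0,0],"roll":0,"jaw":10}]}}

```text
clock: 7.25
tool_pos: [0.5514, 0.1412, 0.0759]
orientation: [180.0, 0.1, -174.5]
force: [2.7, 2.0, -2.5]
opening: 0.0177
gripper_force: 30.0
```

Request:
{"name": "apply_moves", "arguments": {"targets": [{"travel":[8,0,0],"roll":0,"jaw":10},{"travel":[8,0,0],"roll":0,"jaw":10},{"travel":[8,0,0],"roll":0,"jaw":10},{"travel":[8,0,0],"roll":0,"jaw":10},{"travel":[8,0,0],"roll":0,"jaw":10},{"travel":[8,0,0],"roll":0,"jaw":10},{"travel":[8,0,0],"roll":0,"jaw":10},{"travel":[8,0,0],"roll":0,"jaw":10},{"travel":[8,0,0],"roll":0,"jaw":10},{"travel":[8,0,0],"roll":0,"jaw":10}]}}

```text
clock: 8.25
tool_pos: [0.4711, 0.1332, 0.0756]
orientation: [-180.0, 0.0, -174.5]
force: [3.1, 1.0, 0.0]
opening: 0.0179
gripper_force: 30.0
```

Request:
{"name": "apply_moves", "arguments": {"targets": [{"travel":[6,0,0],"roll":0,"jaw":10},{"travel":[6,0,0],"roll":0,"jaw":10},{"travel":[5,0,0],"roll":0,"jaw":10},{"travel":[4,0,0],"roll":0,"jaw":10},{"travel":[4,0,0],"roll":0,"jaw":10},{"travel":[2,0,0],"roll":0,"jaw":10}]}}

```text
clock: 8.85
tool_pos: [0.4444, 0.1305, 0.0755]
orientation: [-180.0, -0.0, -174.5]
force: [2.4, 1.4, -2.0]
opening: 0.0175
gripper_force: 30.0
```

Request:
{"name": "apply_moves", "arguments": {"targets": [{"travel":[2,0,0],"roll":0,"jaw":10},{"travel":[2,0,0],"roll":0,"jaw":10},{"travel":[2,0,0],"roll":0,"jaw":10},{"travel":[2,0,0],"roll":0,"jaw":10}]}}

```text
clock: 9.25
tool_pos: [0.4368, 0.1299, 0.0755]
orientation: [-180.0, -0.0, -174.5]
force: [1.2, 1.5, -1.5]
opening: 0.0177
gripper_force: 30.0
```

Request:
{"name": "apply_moves", "arguments": {"targets": [{"travel":[2,0,0],"roll":0,"jaw":10},{"travel":[2,0,0],"roll":0,"jaw":10},{"travel":[0,0,0],"roll":0,"jaw":10}]}}

```text
clock: 9.55
tool_pos: [0.4335, 0.1299, 0.0758]
orientation: [180.0, 0.1, -174.5]
force: [6.2, 0.5, -3.4]
opening: 0.018
gripper_force: 30.0
```

Run:
```python
from h import *
o=ctrl.get_obs();print(o['tool_pos'],o['force'])
im,K,E=snap("scene");cv2.imwrite('pics/s4.png',im)
q=blobs(im,(105,120,50),(125,255,255),50)
print([cv2.approxPolyDP(cv2.convexHull(x),2,True)[:,0].tolist() for x in q])
for x in q[:1]:
    for u in cv2.approxPolyDP(cv2.convexHull(x),2,True)[:,0]: print(u,np.round(onz(u,.11,K,E),3),np.round(onz(u,.03,K,E),3))
```

```text
[0.43345605 0.12985372 0.07578647] [ 6.19172903  0.50702855 -3.44989679]
[[[184, 166], [195, 171], [199, 196], [173, 185]]]
[184 166] [0.529 0.106 0.11 ] [0.612 0.22  0.03 ]
[195 171] [0.53  0.065 0.11 ] [0.613 0.171 0.03 ]
[199 196] [ 0.462 -0.025  0.11 ] [0.533 0.066 0.03 ]
[173 185] [0.454 0.058 0.11 ] [0.523 0.163 0.03 ]
```

Request:
{"name": "apply_moves", "arguments": {"targets": [{"travel":[2,0,0],"roll":0,"jaw":10},{"travel":[1,0,0],"roll":0,"jaw":10},{"travel":[0,0,0],"roll":0,"jaw":10}]}}

```text
clock: 9.9
tool_pos: [0.4331, 0.1307, 0.0766]
orientation: [179.9, 0.3, -174.5]
force: [16.4, -2.6, -5.9]
opening: 0.0178
gripper_force: 30.0
```

The force rose to 16 N with no further motion, so the tray is at its stop. I'll ease off, raise the hook and withdraw it.

Request:
{"name": "apply_moves", "arguments": {"targets": [{"travel":[-4,0,0],"roll":0,"jaw":10},{"travel":[-4,0,0],"roll":0,"jaw":10},{"travel":[-4,0,0],"roll":0,"jaw":10},{"travel":[0,0,-5],"roll":0,"jaw":10},{"travel":[0,0,-5],"roll":0,"jaw":10},{"travel":[0,0,-5],"roll":0,"jaw":10},{"travel":[0,0,-1],"roll":0,"jaw":10},{"travel":[0,0,0],"roll":0,"jaw":10}]}}

```text
clock: 10.7
tool_pos: [0.4419, 0.1305, 0.092]
orientation: [180.0, 0.0, -174.5]
force: [-0.8, 0.4, -1.5]
opening: 0.0177
gripper_force: 29.9
```

Request:
{"name": "apply_moves", "arguments": {"targets": [{"travel":[4,0,0],"roll":0,"jaw":10},{"travel":[6,0,0],"roll":0,"jaw":10},{"travel":[6,0,0],"roll":0,"jaw":10},{"travel":[6,0,0],"roll":0,"jaw":10},{"travel":[6,0,0],"roll":0,"jaw":10},{"travel":[6,0,0],"roll":0,"jaw":10},{"travel":[3,0,0],"roll":0,"jaw":10},{"travel":[0,0,0],"roll":0,"jaw":10}]}}

```text
clock: 11.5
tool_pos: [0.4046, 0.1268, 0.0917]
orientation: [180.0, 0.0, -174.5]
force: [0.0, -0.2, -0.7]
opening: 0.0178
gripper_force: 29.9
```

Run:
```python
from h import *
o=ctrl.get_obs();print(o['tool_pos'],o['orientation'],o['force'])
im,K,E=snap("scene");t,_,_=snap("top")
q=blobs(im,(105,120,50),(125,255,255),50)
print([cv2.approxPolyDP(cv2.convexHull(x),2,True)[:,0].tolist() for x in q])
A=cv2.resize(im[110:240,120:270],(600,520),interpolation=cv2.INTER_CUBIC)
cv2.imwrite('pics/c5.png',A);cv2.imwrite('pics/t5.png',t)
```

```text
[0.40461988 0.12681384 0.09165827] [ 1.79993475e+02  3.72634234e-03 -1.74481579e+02] [ 6.05181792e-05 -2.06227046e-01 -6.50008926e-01]
[[[154, 155], [194, 170], [199, 196], [167, 183]]]
```

View pics/c5.png

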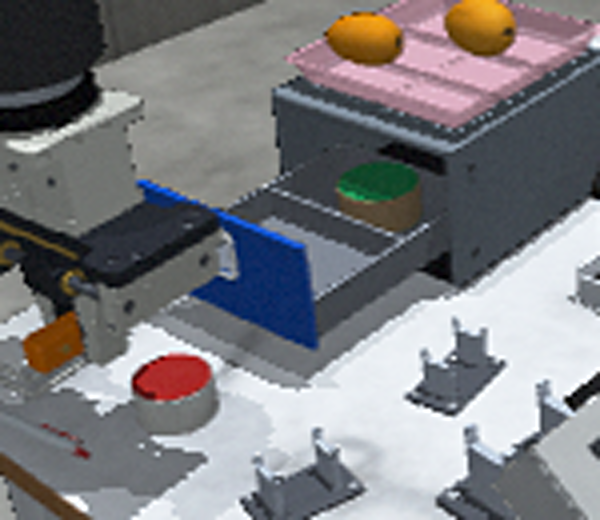

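The tray is fully out: blue front at crop (255,265), empty bay visible, green roll behind the divider. The hook is clear of it, so I'll take it back to the rest.

Request:
{"name": "apply_moves", "arguments": {"targets": [{"travel":[0,0,-20],"roll":0,"jaw":10},{"travel":[0,0,-40],"roll":0,"jaw":10},{"travel":[0,0,-40],"roll":0,"jaw":10},{"travel":[-7,-18,0],"roll":0,"jaw":10},{"travel":[-14,-32,0],"roll":0,"jaw":10},{"travel":[-15,-35,0],"roll":0,"jaw":10},{"travel":[-15,-35,0],"roll":0,"jaw":10},{"travel":[-15,-35,0],"roll":0,"jaw":10},{"travel":[-15,-35,0],"roll":0,"jaw":10},{"travel":[-14,-35,0],"roll":0,"jaw":10}]}}

```text
clock: 12.6
tool_pos: [0.522, -0.0897, 0.1914]
orientation: [-180.0, 0.0, -174.5]
force: [0.7, 1.3, -0.8]
opening: 0.0179
gripper_force: 29.9
```

Request:
{"name": "apply_moves", "arguments": {"targets": [{"travel":[-12,-25,0],"roll":0,"jaw":10},{"travel":[0,0,0],"roll":4,"jaw":10},{"travel":[0,0,0],"roll":4,"jaw":10},{"travel":[0,0,0],"roll":1.5,"jaw":10},{"travel":[0,0,0],"roll":0,"jaw":10},{"travel":[0,0,0],"roll":0,"jaw":10}]}}

```text
clock: 13.2
tool_pos: [0.5355, -0.1116, 0.1916]
orientation: [-180.0, 0.0, 176.1]
force: [0.4, -0.2, -1.3]
opening: 0.0174
gripper_force: 29.9
```

Run:
```python
from h import *
o=ctrl.get_obs();T=pose();print(o['tool_pos'],o['orientation'],o['clock'],'to grasp pose, tool mm',1e3*T[:3,:3].T@(np.array([.5351,-.112,.0612])-T[:3,3]))
im,K,E=snap("wrist");cv2.imwrite('pics/w6.png',im)
old=cv2.imread('pics/w2.png')
for n,i in(('w2',old),('now',im)):
    for q in blobs(i,(5,150,60),(20,255,255),150): print(n,cv2.boundingRect(q),cv2.contourArea(q))
# rest base corners
m=cv2.inRange(cv2.cvtColor(im,cv2.COLOR_BGR2HSV),np.array((90,0,20)),np.array((135,90,85)))
cs,_=cv2.findContours(m[100:232,200:320],cv2.RETR_EXTERNAL,cv2.CHAIN_APPROX_NONE)
```

```text
[ 0.53551835 -0.11161693  0.19155824] [-1.79998728e+02  3.74073740e-04  1.76097980e+02] 13.2 to grasp pose, tool mm [  0.39216307  -0.40775278 130.35824789]
w2 (238, 179, 41, 92) 3397.5
w2 (241, 300, 35, 33) 1033.5
now (239, 179, 41, 92) 3418.0
now (241, 300, 35, 33) 1063.5
```

View pics/w6.png

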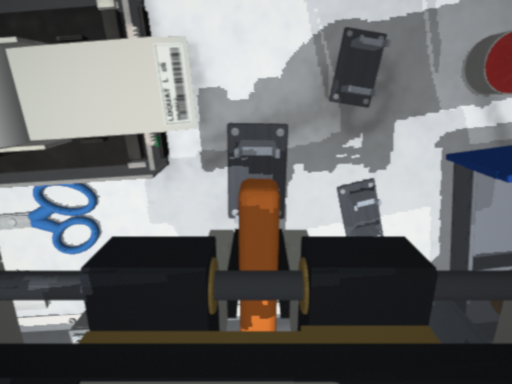

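The hook hasn't slipped (same handle box, (239,179,41x92), as before) and the rest is right below at (258,170). I'll lower it into the saddles.

Request:
{"name": "apply_moves", "arguments": {"targets": [{"travel":[0,0,25],"roll":0,"jaw":10},{"travel":[0,0,35],"roll":0,"jaw":10},{"travel":[0,0,30],"roll":0,"jaw":10},{"travel":[0,0,15],"roll":0,"jaw":10},{"travel":[0,0,10],"roll":0,"jaw":10},{"travel":[0,0,8],"roll":0,"jaw":10},{"travel":[0,0,4],"roll":0,"jaw":10},{"travel":[0,0,2],"roll":0,"jaw":10},{"travel":[0,0,0],"roll":0,"jaw":10}]}}

```text
clock: 14.15
tool_pos: [0.5358, -0.1117, 0.0629]
orientation: [180.0, 0.0, 176.0]
force: [-0.3, -0.9, -1.3]
opening: 0.0181
gripper_force: 29.9
```

Request:
{"name": "apply_moves", "arguments": {"targets": [{"travel":[0,0,1],"roll":0,"jaw":10},{"travel":[0,0,1],"roll":0,"jaw":10},{"travel":[0,0,0],"roll":0,"jaw":10}]}}

```text
clock: 14.45
tool_pos: [0.5359, -0.1118, 0.0613]
orientation: [180.0, 0.1, 176.0]
force: [-0.8, 0.2, 3.5]
opening: 0.018
gripper_force: 29.9
```

Force went to +3.5 N: it is seated. Releasing, lifting and going above the roll.

Request:
{"name": "apply_moves", "arguments": {"targets": [{"travel":[0,0,0],"roll":0,"jaw":30},{"travel":[0,0,0],"roll":0,"jaw":50},{"travel":[0,0,0],"roll":0,"jaw":50},{"travel":[0,0,0],"roll":0,"jaw":50},{"travel":[0,0,-10],"roll":0,"jaw":50},{"travel":[0,0,-30],"roll":0,"jaw":50},{"travel":[0,0,-45],"roll":0,"jaw":50},{"travel":[0,0,-45],"roll":0,"jaw":60},{"travel":[0,0,-30],"roll":0,"jaw":60},{"travel":[10,20,0],"roll":0,"jaw":70}]}}

```text
clock: 15.45
tool_pos: [0.5298, -0.0921, 0.2263]
orientation: [180.0, 0.5, 175.9]
force: [0.1, 1.1, -0.5]
opening: 0.0631
gripper_force: 0.0
```

Request:
{"name": "apply_moves", "arguments": {"targets": [{"travel":[18,38,0],"roll":0,"jaw":75},{"travel":[18,38,0],"roll":0,"jaw":80},{"travel":[18,40,0],"roll":0,"jaw":84},{"travel":[18,40,0],"roll":0,"jaw":84},{"travel":[18,40,0],"roll":-3,"jaw":84},{"travel":[0,0,0],"roll":-4,"jaw":84},{"travel":[0,0,0],"roll":-2.5,"jaw":84},{"travel":[0,0,0],"roll":0,"jaw":84},{"travel":[0,0,0],"roll":0,"jaw":84}]}}

```text
clock: 16.35
tool_pos: [0.4508, 0.1106, 0.221]
orientation: [180.0, 0.0, -174.6]
force: [-1.4, 0.4, 0.3]
opening: 0.0836
gripper_force: 0.0
```

Run:
```python
from h import *
o=ctrl.get_obs();T=pose();print(o['tool_pos'],o['orientation'],o['clock'],o['opening'])
im,K,E=snap("wrist");cv2.imwrite('pics/w7.png',im)
for q in blobs(im,(0,150,70),(6,255,255),200):
    (u,v),s,a=cv2.fitEllipse(q);p=onz((u,v),.029,K,E);print((u,v),s,p,'tool mm',1e3*T[:3,:3].T@(p-T[:3,3]))
t,K,E=snap("top");cv2.imwrite('pics/t7.png',t)
for q in blobs(t,(8,170,90),(20,255,255),30):
    r=cv2.minAreaRect(q)
    if r[0][1]>160: print('hook',r,onz(r[0],.067,K,E))
s,_,_=snap("scene");cv2.imwrite('pics/s7.png',s)
q=blobs(s,(105,120,50),(125,255,255),50)
print([cv2.approxPolyDP(cv2.convexHull(x),2,True)[:,0].tolist() for x in q])
A=cv2.resize(t[130:260,130:285],None,fx=3,fy=3,interpolation=cv2.INTER_CUBIC)
B=cv2.resize(s[120:260,160:270],None,fx=3,fy=3,interpolation=cv2.INTER_CUBIC)
h=max(A.shape[0],B.shape[0]);C=np.zeros((h,A.shape[1]+B.shape[1],3),np.uint8);C[:A.shape[0],:A.shape[1]]=A;C[:B.shape[0],A.shape[1]:]=B
cv2.imwrite('pics/c7.png',C)
```

```text
[0.4508036  0.11062492 0.221038  ] [ 1.79982877e+02  2.79662864e-02 -1.74587907e+02] 16.35 0.08363564466251246
(262.31915283203125, 167.57786560058594) (45.087886810302734, 45.912940979003906) [0.4485306  0.11551861 0.029     ] tool mm [  1.89504178   5.02887324 192.03861274]
hook ((489.0, 379.0), (8.0, 24.0), 90.0) [ 2.55889605e-04 -7.52215397e-01  6.70000000e-02]
hook ((261.570556640625, 200.58233642578125), (6.135720252990723, 25.156452178955078), 4.39870548248291) [ 0.53598929 -0.11025776  0.067     ]
hook ((508.0, 379.0), (8.0, 6.0), 90.0) [-0.00103335 -0.8069853   0.067     ]
[[[154, 155], [194, 170], [199, 196], [159, 179]]]
```

View pics/c7.png

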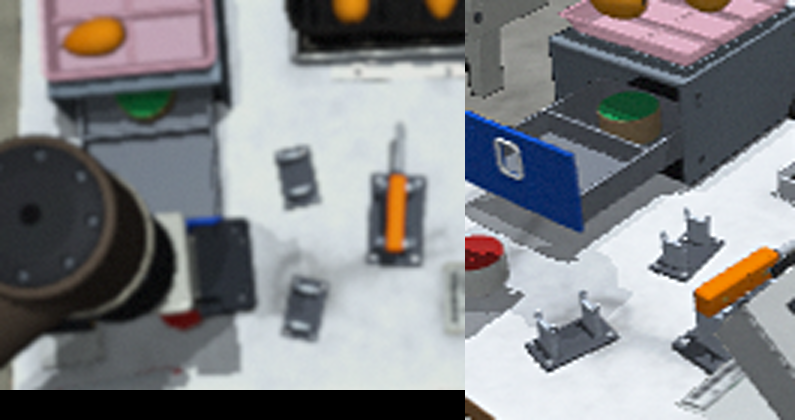

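The hook is back in its saddles at (261.6,200.6), as at the start, and the tray is open. Roll correction is (2,5) mm; I'll go down and grasp.

Request:
{"name": "apply_moves", "arguments": {"targets": [{"travel":[2,5,30],"roll":0,"jaw":84},{"travel":[0,0,45],"roll":0,"jaw":84},{"travel":[0,0,45],"roll":0,"jaw":84},{"travel":[0,0,35],"roll":0,"jaw":84},{"travel":[0,0,20],"roll":0,"jaw":84},{"travel":[0,0,12],"roll":0,"jaw":84},{"travel":[0,0,5],"roll":0,"jaw":84},{"travel":[0,0,0],"roll":0,"jaw":84}]}}

```text
clock: 17.3
tool_pos: [0.4483, 0.1151, 0.0281]
orientation: [-180.0, -0.1, -174.6]
force: [-0.7, -0.2, 0.4]
opening: 0.084
gripper_force: 0.0
```

Request:
{"name": "apply_moves", "arguments": {"targets": [{"travel":[0,0,0],"roll":0,"jaw":65},{"travel":[0,0,0],"roll":0,"jaw":45},{"travel":[0,0,0],"roll":0,"jaw":45},{"travel":[0,0,0],"roll":0,"jaw":45},{"travel":[0,0,0],"roll":0,"jaw":45}]}}

```text
clock: 17.8
tool_pos: [0.4485, 0.1156, 0.0289]
orientation: [180.0, 0.0, -174.5]
force: [-1.6, 0.1, 4.0]
opening: 0.0521
gripper_force: 30.0
```

Run:
```python
from h import *
s=cv2.imread('pics/s7.png');c=ctrl.calibration('scene');K,E=c['K'],c['extrinsics']
for u,z in(((154,155),.11),((194.5,170),.11),((199,196.5),.03),((159,179),.03),((174.7,172.7),.08)): print(u,z,np.round(onz(u,z,K,E),4))
o=ctrl.get_obs();print(o['tool_pos'],o['opening'],o['force'])
```

```text
(154, 155) 0.11 [0.5165 0.2172 0.11  ]
(194.5, 170) 0.11 [0.5321 0.0694 0.11  ]
(199, 196.5) 0.03 [0.5313 0.0646 0.03  ]
(159, 179) 0.03 [0.5182 0.22   0.03  ]
(174.7, 172.7) 0.08 [0.521  0.1411 0.08  ]
[0.44849885 0.11563531 0.02894245] 0.05205713014529692 [-1.56988195  0.05429058  4.0403089 ]
```

Grasped (opening 52 mm). Lifting and carrying over the bay.

Request:
{"name": "apply_moves", "arguments": {"targets": [{"travel":[0,0,-10],"roll":0,"jaw":45},{"travel":[0,0,-30],"roll":0,"jaw":45},{"travel":[0,0,-40],"roll":0,"jaw":45},{"travel":[0,0,-40],"roll":0,"jaw":45},{"travel":[0,0,-40],"roll":0,"jaw":45},{"travel":[-16,3,-10],"roll":0,"jaw":45},{"travel":[-30,4,0],"roll":0,"jaw":45},{"travel":[-35,5,0],"roll":0,"jaw":45},{"travel":[-35,5,0],"roll":0,"jaw":45},{"travel":[-20,2,0],"roll":0,"jaw":45}]}}

```text
clock: 18.8
tool_pos: [0.5838, 0.1478, 0.199]
orientation: [-180.0, 0.0, -174.5]
force: [-0.0, 0.1, -1.2]
opening: 0.0519
gripper_force: 30.0
```

Request:
{"name": "apply_moves", "arguments": {"targets": [{"travel":[0,0,0],"roll":0,"jaw":45},{"travel":[0,0,0],"roll":0,"jaw":45}]}}

```text
clock: 19.0
tool_pos: [0.5815, 0.1471, 0.1984]
orientation: [-180.0, -0.1, -174.5]
force: [0.3, -0.2, -0.9]
opening: 0.0525
gripper_force: 30.0
```

Run:
```python
from h import *
o=ctrl.get_obs();print(o['tool_pos'],o['orientation'],o['opening'],o['force'])
im,K,E=snap("wrist");cv2.imwrite('pics/w8.png',im)
for p in((.522,.142,.11),(.580,.1475,.034)):print(proj(p,K,E))
q=blobs(im,(105,120,40),(125,255,255),100)
for x in q[:2]:
    P=cv2.approxPolyDP(cv2.convexHull(x),4,True)[:,0];print([(u.tolist(),np.round(onz(u,.11,K,E)[:2],4).tolist()) for u in P])
t,_,_=snap("top");cv2.imwrite('pics/t8.png',t)
```

```text
[0.58145389 0.14709489 0.19839405] [-1.79981027e+02 -6.84001589e-02 -1.74537535e+02] 0.052464322496566046 [ 0.26815102 -0.17650025 -0.93954198]
[258.11615757 119.44353952]
[258.01750501 174.98041844]
[([142, 113], [0.5252, 0.0642]), ([169, 108], [0.5202, 0.0821]), ([340, 111], [0.5112, 0.196]), ([371, 118], [0.5138, 0.2175]), ([372, 123], [0.517, 0.2188]), ([142, 119], [0.5292, 0.0641])]
```

View pics/w8.png

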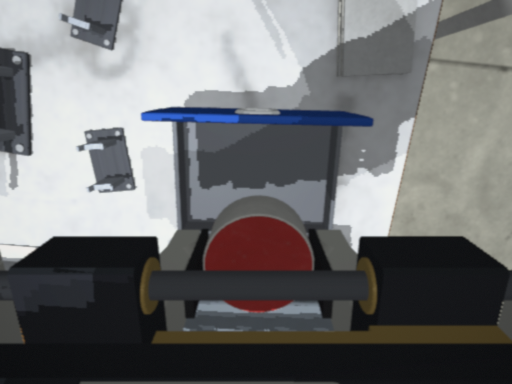

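The wrist view shows the roll held over the bay. The front's edge runs along rows 108–123, columns 142–372, so the roll is centred sideways and about 5 mm deep, which is fine. Now I'll lower it.

Request:
{"name": "apply_moves", "arguments": {"targets": [{"travel":[3,0,15],"roll":0,"jaw":45},{"travel":[0,0,30],"roll":0,"jaw":45},{"travel":[0,0,30],"roll":0,"jaw":45},{"travel":[0,0,25],"roll":0,"jaw":45},{"travel":[0,0,15],"roll":0,"jaw":45},{"travel":[0,0,8],"roll":0,"jaw":45},{"travel":[0,0,5],"roll":0,"jaw":45},{"travel":[0,0,2],"roll":0,"jaw":45},{"travel":[0,0,1],"roll":0,"jaw":45},{"travel":[0,0,0],"roll":0,"jaw":45}]}}

```text
clock: 20.1
tool_pos: [0.5792, 0.1473, 0.0682]
orientation: [180.0, 0.1, -174.5]
force: [-0.0, -0.1, -0.6]
opening: 0.052
gripper_force: 30.0
```

Request:
{"name": "apply_moves", "arguments": {"targets": [{"travel":[0,0,2],"roll":0,"jaw":45},{"travel":[0,0,1],"roll":0,"jaw":45},{"travel":[0,0,1],"roll":0,"jaw":45},{"travel":[0,0,0],"roll":0,"jaw":45}]}}

```text
clock: 20.5
tool_pos: [0.5788, 0.1471, 0.0634]
orientation: [-180.0, -0.0, -174.5]
force: [0.1, -0.3, 0.3]
opening: 0.0522
gripper_force: 30.0
```

Request:
{"name": "apply_moves", "arguments": {"targets": [{"travel":[0,0,1],"roll":0,"jaw":45},{"travel":[0,0,0],"roll":0,"jaw":45}]}}

```text
clock: 20.7
tool_pos: [0.5792, 0.1472, 0.063]
orientation: [-180.0, 0.0, -174.5]
force: [-0.1, -1.0, 3.4]
opening: 0.0522
gripper_force: 30.0
```

The roll is on the floor (force +3.4 N). Releasing gently and retreating.

Request:
{"name": "apply_moves", "arguments": {"targets": [{"travel":[0,0,0],"roll":0,"jaw":56},{"travel":[0,0,0],"roll":0,"jaw":62},{"travel":[0,0,0],"roll":0,"jaw":66},{"travel":[0,0,0],"roll":0,"jaw":66},{"travel":[0,0,-8],"roll":0,"jaw":66},{"travel":[0,0,-20],"roll":0,"jaw":66},{"travel":[0,0,-40],"roll":0,"jaw":66},{"travel":[0,0,-45],"roll":0,"jaw":66},{"travel":[0,0,-45],"roll":0,"jaw":66},{"travel":[0,0,-20],"roll":0,"jaw":66}]}}

```text
clock: 21.7
tool_pos: [0.5804, 0.1476, 0.2463]
orientation: [179.9, 0.4, -174.5]
force: [0.3, 0.6, 0.3]
opening: 0.0661
gripper_force: 0.0
```

Request:
{"name": "apply_moves", "arguments": {"targets": [{"travel":[30,0,0],"roll":0,"jaw":66},{"travel":[40,0,0],"roll":0,"jaw":66},{"travel":[40,0,0],"roll":0,"jaw":66},{"travel":[20,0,0],"roll":0,"jaw":66},{"travel":[0,0,0],"roll":0,"jaw":66},{"travel":[0,0,0],"roll":0,"jaw":66}]}}

```text
clock: 22.3
tool_pos: [0.4497, 0.1349, 0.2417]
orientation: [179.9, 0.1, -174.5]
force: [0.7, 1.5, 0.8]
opening: 0.0662
gripper_force: 0.0
```

Run:
```python
from h import *
o=ctrl.get_obs();print(o['tool_pos'],o['clock'],o['force'])
t,K,E=snap("top");s,_,_=snap("scene")
for n,lo,hi,z in(('red',(0,150,90),(6,255,255),.063),('hook',(8,170,90),(20,255,255),.067)):
    for q in blobs(t,lo,hi,30)[:8]:
        r=cv2.minAreaRect(q)
        if 120<r[0][1]<260 and r[0][0]<290: print(n,r,onz(r[0],z,K,E))
print([cv2.approxPolyDP(cv2.convexHull(x),2,True)[:,0].tolist() for x in blobs(s,(105,120,50),(125,255,255),50)])
A=cv2.resize(t[120:265,130:285],None,fx=2.8,fy=2.8,interpolation=cv2.INTER_CUBIC)
B=cv2.resize(s[110:250,110:230],None,fx=3,fy=3,interpolation=cv2.INTER_CUBIC)
h=max(A.shape[0],B.shape[0]);C=np.zeros((h,A.shape[1]+B.shape[1],3),np.uint8);C[:A.shape[0],:A.shape[1]]=A;C[:B.shape[0],A.shape[1]:]=B
cv2.imwrite('pics/c9.png',C);print(C.shape)
```

```text
[0.44968555 0.13492975 0.24165638] 22.3 [0.66613012 1.52681141 0.8337215 ]
red ((178.70001220703125, 188.9000244140625), (13.86362075805664, 14.758047103881836), 63.43495178222656) [0.57956791 0.14724201 0.063     ]
hook ((276.5, 125.0), (20.0, 11.0), 90.0) [ 0.77913528 -0.16437165  0.067     ]
hook ((179.5, 120.5), (11.0, 19.0), 90.0) [0.80149785 0.14564848 0.067     ]
hook ((161.0, 141.5), (11.0, 18.0), 90.0) [0.73312641 0.20383982 0.067     ]
hook ((246.5, 127.5), (17.0, 11.0), 90.0) [ 0.77306378 -0.06835649  0.067     ]
[[[154, 155], [195, 171], [199, 196], [159, 179]]]
(420, 794, 3)
```

View pics/c9.png

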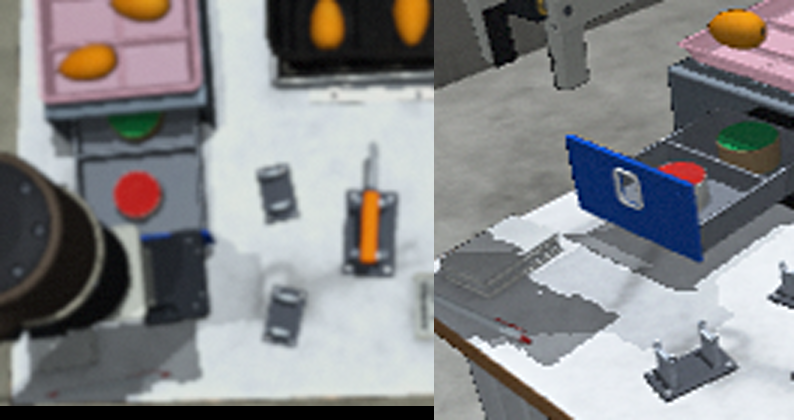

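The roll stands flat in the bay at crop (137,194). The hook lies in its saddles at (370,230), the tray is still open with the same front corners, and the bystanders haven't moved. Handing in.

```bash
python3 -c "
from plant import ctrl
print(ctrl.close_job())"
```

```text
the job is handed in; nothing more can be done
None
```

I hooked the tray out to its stop, laid the hook back in its saddles and set the red-topped roll flat in the front bay; the job was handed in at about 22 s of the 64 s limit, and no verdict was returned.

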